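# Stow the tag sleeve under the sprung flap

### The arm

A 7-joint arm with a two-finger parallel gripper is mounted at the origin on the work surface. World frame = base frame: x ahead of the robot, y to its left, z up, the work surface at z = 0. Lengths are in m, angles in rad, forces in N, time in s.
With the tool pointing down it reaches from about 0.425 to 0.875 m from the base axis. Payload 8.4 kg.
Tool frame: the origin (TCP) lies midway between the tips of the shut fingers; the grasp point (between the pads) lies 19 mm behind it; z points along the fingers, y is the line along which they close (so a half turn about z gives the same grasp; the last joint's range is limited). The gripper opens to 85 mm and grips with 20 to 120 N. Pads are 22 mm wide; open, the fingers measure 114 mm over their backs; the gripper's body (76 mm by 85 mm) begins 54 mm behind the grasp point. The pads swing forward as they close: fully open they stand 13 mm farther back than shut.
Start: joints at [-1.398, 0.333, 0.04, 1.465, -0.013, 1.343, -0.059], TCP at [0.175, 0.626, 0.231] pointing down, gripper open.
Joint ranges: [-2.58, 2.58], [-0.38, 2.09], [-1.3, 1.39], [0.25, 2.4], [-1.5, 4.64], [0.08, 2.09], [-2.65, 2.65]. Speed limits (rad/s): [2.22, 2.22, 2.79, 2.79, 3.14, 3.14, 3.14].

### API

Orientations are given as [roll, pitch, yaw] about the fixed x, y, z axes, in that order (R = Rz(yaw) Ry(pitch) Rx(roll)).
In Python, from station import readout, vision, workorder gives the robot as it stands.
- The arm moves only by the tool drive_tool, never from a script. Its argument "series" is a list that holds one entry, the list of rows, each a list of 7 numbers: the closure in counts, from 0 (fully open) to 255 (shut), then the shift along the tool's x, y, z in m, then the turn, a rotation vector about the tool's x, y, z in degrees. A call has exactly 8 rows; each row is the pose to reach, as a shift and turn from the pose commanded when the call began, along the tool's axes at that moment; what a row does not reach only later rows make up. A row lasts 1/12 s, in which the tool goes at most 41.7 mm and 7.16 degrees, less where a joint would pass 70% of its speed; a pose out of reach is approached as far as the arm can. A call with a gripper value outside its range is refused whole. The fingers move at their own pace and stop on an object; the grip force is fixed at half the most. Time passes only in rows, so rows that repeat a pose let the fingers close, or fill a call up. It gives the time, the measured TCP pose, the force and the opening at its end, in the units of the state.
- readout.read_state(): the state, without advancing time (a new reading comes with each control period).
- vision.grab_frame(name): name is "side" or "top"; returns the picture (420x560x3 uint8, red, green, blue); there is no depth.
- vision.camera_model(name): a dict with "intrinsics" (3x3 intrinsics, pixels), "world_to_cam" (4x4, takes a point from world to camera coordinates). Camera axes: x right, y down, z forward; pixel columns grow to the right and rows downward; lengths in m; the calibration is good to about 2 mm. A picture is of the moment at which its call begins. camera_model takes no time and is no camera call.
- workorder.sign_off(): hands the job in, once; it reports no verdict.
The state is a dict: "time": time; "joints": joint angles; "qvel": joint speeds; "joint_torque": joint torques, N m; "position": TCP position; "ee_rot": TCP orientation; "ft_force": force on the tool from outside, world axes, zero at the start; "torque": the same for the moment, N m; "finger_gap": opening from 0.0 (shut) to 1.0 (fully open).
Only numpy, scipy, OpenCV 4.12 (cv2) and the standard library are available. Lean on these libraries where they do the work, as an engineer would, in place of code of your own. Each camera call takes 0.05 s, during which the arm holds its last target. There are 200 camera calls.

### The job

Stow the red tag sleeve in the shelf's flap compartment: slide it along the shelf to the mouth, then press the flap's yellow wing down with one fingertip to hold the flap open while the other fingertip pushes the sleeve under the lip and all the way in, and let the flap spring fully shut behind it. Only push the sleeve: do not pinch it, lift it or tip it up. Leave the canister, the applicator and the two green tags where they are.

Things in the scene. Friction and masses are not known exactly. Their poses are not given: they have to be found in the camera images.
- bay: Fixed aluminium compartment on the shelf, placed and turned differently each start; its floor is the shelf. Origin: shelf height (z = 0), middle of the mouth, on the plane of the shut flap's lips. x points into the compartment (the way to push), y left to hinge and wing, z up. Side walls 22 mm high, 4 thick, inner faces at y = -31 and +31, from x = -35 to +72 mm. Back wall's inner face at x = +68.
- guide (a point): Point between the tips of the two 45 mm guides that flare out ahead of the side walls, at shelf height: x = -77, y = 0 mm in the bay's frame. The guides are 22 mm high, 84 mm apart here, narrowing to 62 mm at x = -35, and centre a sleeve pushed in; one pushed askew can wedge: back off and push again on the side of its rear end that lags.
- notch (a point): On the flap: closed end of the fingertip notch in its cover, at the cover's underside (bay frame x = 26, y = 0, z = 24 mm when shut). The notch lets a fingertip follow the sleeve in: 26 mm deep, open to the front, y -22 to +22 shut; with the flap open it has swung left to about y -12 to +29, so push a little left of the middle. Cover: 3 mm thick, x 0 to 74, y -37 to +48 mm.
- lip (a point): On the flap: middle of the lower edge of its right lip (bay frame x = 1.5, y = -27, z = 6 mm when shut). Lips are 3 mm thick, hanging at x = 0 to 3 mm beside the notch: right y -32 to -22, down to 6 mm above the shelf; left y +22 to +29, down to 15 mm. Shut, they bar the sleeve both ways; pushing the sleeve against them does not open the flap.
- flap: The flap (cover, lips and wing in one). Origin on the hinge line, which is parallel to the bay's x at y = +50, z = 12 mm, from x = -120 to +74 mm (8 mm tube); origin at x = 0. Its axes match the bay's when shut; opening is its roll about -x: 0 shut, 0.40 rad fully open (stop). Lips clear the sleeve above about 0.2 rad; 0.3 gives room. A spring shuts it; holding it takes 3 to 6 N pressed 45 mm out on the wing.
- wing (a point): Yellow press wing, rigid part of the flap left of the hinge: 150 mm along the hinge, 54 outwards, 3 thick. This point: middle of its top face. Spans bay x -120 to +30 mm, 8 to 62 mm out from the hinge line. Shut, it slopes up outwards by 0.40 rad; fully open it is level, top 10 mm above the shelf: a fingertip can press anywhere and slide along it, the other at equal height behind the sleeve.
- sleeve: The loose red plastic tag sleeve (a closed flat block, green tag showing on top): 52 mm long (its x), 56 mm wide (its y), 18 mm high, upright corners rounded to 8 mm, 0.16 kg or so. Origin: centre of its underside. It lies flat on the shelf in front of the compartment's mouth, its x roughly along the bay's x, somewhat askew and off the middle line.
- canister: Bystander: stainless pin canister standing upright, 48 mm across, 75 mm tall. Origin: centre of its underside.
- tag_a: Bystander: green calf tag lying flat, about 77 by 60 mm, 5 mm thick with a 9 mm high stud. Origin: underside, near its middle.
- tag_b: Bystander: second green calf tag, the same as the first. Origin: underside, near its middle.
- applicator: Bystander: silver plier-like tag applicator lying left of the wing, about 230 mm long (its y), 80 mm wide, 26 mm high. Origin: at shelf height near its middle.

How it is judged:
By the outcome, as a careful person would: the job done as asked, in the order asked, and still so for the second after the job is handed in, with the robot touching nothing.
It also fails if it takes over 64 s, if anything falls off the work surface, if the arm or the gripper's body presses on something with over 40 N, if the wrist force passes 120 N, or if a joint passes its speed limit or range.

## Working session

There is one attempt and no reset: what is moved stays moved. The work goes in short steps, Python scripts to look and compute and a tool call to move; the robot and the scene stay as the last step left them, time stands still between calls to the robot, and variables do not carry over. Pictures are saved under pics/ and viewed, on a budget of 10 in all, crops included, one or two more only if the job needs it, and the job is handed in when it is done.

Besides the shell and the picture viewer there is one more tool, called after ">>>" as a command line: name --argument value ..., lists and objects as JSON in quotes. drive_tool: Moves the arm, as the interface text tells. Its arguments: {"type":"object","properties":{"series":{"type":"array","items":{"type":"array","items":{"type":"array","items":{"type":"number"}}}}},"required":["series"]}

```bash
ls; mkdir -p pics
python3 - <<'E'
from station import readout, vision
import cv2,numpy as np
for n in("top","side"):
    cv2.imwrite(f"pics/{n}0.png",vision.grab_frame(n)[:,:,::-1])
    m=vision.camera_model(n);print(n,np.round(m["intrinsics"],1).tolist(),np.round(m["world_to_cam"],4).tolist())
s=readout.read_state();print({k:np.round(v,3).tolist() for k,v in s.items()})
E
```

```text
pics
top [[475.9, 0.0, 285.3], [0.0, 475.9, 207.3], [0.0, 0.0, 1.0]] [[0.0292, -0.9996, -0.0007, -0.0117], [-0.9755, -0.0283, -0.2181, 0.6442], [0.218, 0.0071, -0.9759, 0.8231], [0.0, 0.0, 0.0, 1.0]]
side [[463.2, 0.0, 281.4], [0.0, 463.2, 207.8], [0.0, 0.0, 1.0]] [[0.988, -0.1529, -0.0225, -0.6231], [-0.1014, -0.5312, -0.8412, 0.113], [0.1166, 0.8334, -0.5403, 0.8171], [0.0, 0.0, 0.0, 1.0]]
{'time': 0.1, 'joints': [-1.398, 0.334, 0.04, 1.466, -0.013, 1.343, -0.059], 'qvel': [0.001, -0.0, 0.002, -0.002, 0.0, 0.002, -0.001], 'joint_torque': [0.006, -66.002, 1.371, -40.647, 0.017, 0.009, -0.0], 'position': [0.174, 0.626, 0.231], 'ee_rot': [-3.14, 0.0, 2.87], 'ft_force': [-0.853, 0.061, -0.524], 'torque': [-0.016, 0.006, -0.062], 'finger_gap': 1.0}
```

View pics/top0.png

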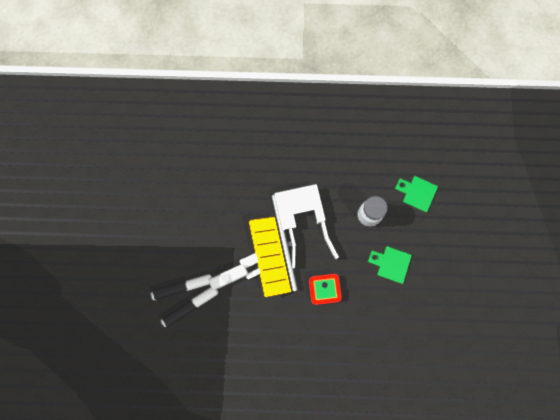

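View pics/side0.png

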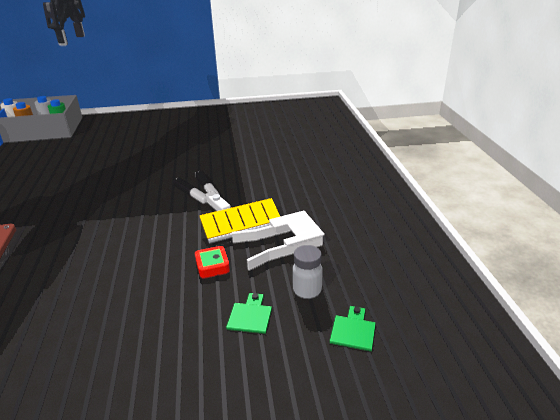

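```bash
cat > h.py <<'E'
import cv2,numpy as np
from scipy.optimize import minimize
from station import readout,vision
S=4
CAM={n:vision.camera_model(n) for n in("top","side")}
def proj(n,P):
    P=np.atleast_2d(P);m=CAM[n];W=np.array(m["world_to_cam"]);c=P@W[:3,:3].T+W[:3,3]
    p=c@np.array(m["intrinsics"]).T;return p[:,:2]/p[:,2:]
def place(q,P): # q=x,y,yaw
    c,s=np.cos(q[2]),np.sin(q[2]);return P@np.array([[c,-s,0],[s,c,0],[0,0,1]]).T+[q[0],q[1],0]
def box(x0,x1,y0,y1,z0,z1): return np.array([[x,y,z] for x in(x0,x1) for y in(y0,y1) for z in(z0,z1)])/1e3
def flap(P,a): # P relative to bay frame when shut, opening a
    c,s=np.cos(-a),np.sin(-a);o=np.array([0,.05,.012]);return (P-o)@np.array([[1,0,0],[0,c,-s],[0,s,c]]).T+o
def wing(a):
    P=box(-120,30,8,62,-5,-2)+[0,.05,.012];return flap(P,a-.4)
def sleevepts():
    t=np.linspace(0,2*np.pi,48,endpoint=False);sx,sy=np.sign(np.cos(t)),np.sign(np.sin(t))
    xy=np.c_[sx*18+8*np.cos(t),sy*20+8*np.sin(t)]/1e3
    return np.r_[np.c_[xy,0*t],np.c_[xy,0*t+.018]]
def mask(img,k):
    h=cv2.cvtColor(cv2.resize(img,None,fx=S,fy=S,interpolation=cv2.INTER_CUBIC),cv2.COLOR_RGB2HSV)
    H,s,v=h[...,0],h[...,1],h[...,2]
    if k=="y": m=(H>20)&(H<36)&(s>120)&(v>60)
    else: m=((H<9)|(H>171))&(s>120)&(v>50)
    m=m.astype(np.uint8)
    m=cv2.morphologyEx(m,cv2.MORPH_CLOSE,np.ones((9,9)))
    n,l,st,ce=cv2.connectedComponentsWithStats(m)
    ok=[i for i in range(1,n) if (220*S<ce[i][0]<420*S or k=="y") and ce[i][0]>150*S]
    i=max(ok,key=lambda i:st[i,4]);m=(l==i).astype(np.uint8)
    c=cv2.findContours(m,cv2.RETR_EXTERNAL,cv2.CHAIN_APPROX_NONE)[0][0]
    return cv2.drawContours(np.zeros_like(m),[cv2.convexHull(c)],-1,1,-1)
def fit(P,masks,q0,st=.02):
    def cost(q):
        r=0
        for n,m in masks.items():
            h=cv2.convexHull(np.float32(S*proj(n,place(q,P))+S/2-.5))
            z=cv2.fillConvexPoly(np.zeros_like(m),np.int32(np.round(h*16)),1,cv2.LINE_8,4)
            r+=1-(z&m).sum()/(z|m).sum()
        return r
    b=None;q0=np.array(q0,float)
    for _ in range(3):
        r=minimize(cost,q0,method="Nelder-Mead",options=dict(initial_simplex=q0+np.r_[[[0,0,0]],np.diag([st,st,.2])],xatol=1e-4,fatol=1e-4));q0=r.x;st/=2
    return r.x,r.fun
def cen(n,px,z):
    f=lambda a:((proj(n,[[a[0],a[1],z]])[0]-px)**2).sum()
    return minimize(f,[.6,0],method="Nelder-Mead",options=dict(xatol=1e-5,fatol=1e-6)).x
def sleeve(q0,names=("top","side")):
    return fit(sleevepts(),{n:mask(vision.grab_frame(n),"r") for n in names},q0)
def rel(b,q):
    d=place([0,0,-b[2]],np.array([[q[0]-b[0],q[1]-b[1],0]]))[0];return d[0]*1e3,d[1]*1e3,q[2]-b[2]
E
cat > m.py <<'E'
from h import *
I={n:vision.grab_frame(n) for n in("top","side")}
w=cen("top",(270,257),.02);s0=cen("top",(325,289),.018)
yaw=0.1
b0=[w[0]+.045,w[1]-.085,yaw]
M={n:mask(I[n],"y") for n in I}
for k in (("top",),("side",),("top","side")):
    print("bay",k,*fit(wing(0),{n:M[n] for n in k},b0))
b=fit(wing(0),M,b0)[0]
R={n:mask(I[n],"r") for n in I}
for k in (("top",),("side",),("top","side")): print("sl",k,*fit(sleevepts(),{n:R[n] for n in k},[*s0,yaw]))
s=fit(sleevepts(),R,[*s0,yaw])[0]
print(rel(b,s))
np.save("bay.npy",b)
for n in I:
    im=cv2.resize(I[n],None,fx=S,fy=S,interpolation=cv2.INTER_CUBIC)[:,:,::-1].copy()
    def ln(P,c): cv2.polylines(im,[np.int32(S*proj(n,P)+1.5)],True,c,1)
    ln(cv2.convexHull(np.float32(proj(n,place(b,wing(0))))).reshape(-1,2) if 0 else place(b,wing(0)[[1,3,7,5]]),(255,0,0))
    cov=np.array([[0,-37,27],[0,-22,27],[26,-22,27],[26,22,27],[0,22,27],[0,48,27],[74,48,27],[74,-37,27]])/1e3
    ln(place(b,cov),(0,0,255))
    for s_ in(1,-1): ln(place(b,np.array([[-77,s_*42,22],[-35,s_*31,22],[0,s_*31,22],[-35,s_*31,22]])/1e3),(255,0,255))
    ln(place(s,sleevepts()[48:]),(255,255,0))
    ctr=np.int32(S*proj(n,[[*w,.02]])[0]);x,y=ctr+(np.array([150,-50]) if n=="top" else np.array([100,0]))
    c=im[max(0,y-250):y+250,max(0,x-330):x+330];cv2.imwrite(f"pics/o_{n}.png",c)
a,c=[cv2.imread(f"pics/o_{n}.png") for n in I]
h=min(a.shape[0],c.shape[0]);o=np.hstack([a[:h],c[:h]]);cv2.imwrite("pics/o.png",cv2.resize(o,None,fx=800/o.shape[1],fy=800/o.shape[1]))
E
python3 m.py
```

```text
bay ('top',) [ 0.62106899 -0.03508876  0.23338736] 0.08349950149551344
bay ('side',) [ 0.6209842  -0.03087322  0.26694664] 0.04621889423232095
bay ('top', 'side') [ 0.62113325 -0.03301146  0.25180627] 0.13899522065354952
sl ('top',) [ 0.49773846 -0.07351747  0.12068681] 0.11647130564401387
sl ('side',) [ 0.49773176 -0.07344672  0.1       ] 1.0
sl ('top', 'side') [ 0.49773846 -0.07351747  0.12068681] 1.1164713056440139
(np.float64(-129.59563652889346), np.float64(-8.484347588993858), np.float64(-0.13111945750118142))
```

View pics/o_top.png

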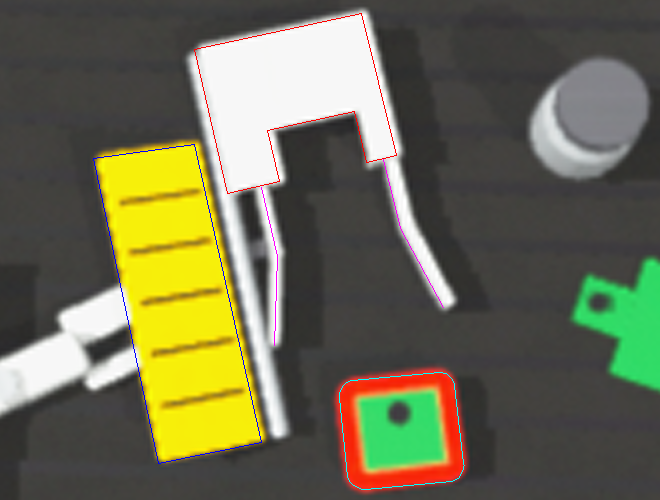

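```bash
sed -i 's/220\*S<ce/150*S<ce/' h.py
cat >> h.py <<'E'
from scipy.spatial.transform import Rotation as Ro
B=np.array([.622,-.0335,.243])
def tool(p,rpy,P,RPY):
    R=Ro.from_euler("xyz",rpy);return np.round(R.inv().apply(np.array(P)-p),4),np.round((R.inv()*Ro.from_euler("xyz",RPY)).as_rotvec(True),1)
def bayw(x,y,z): return place(B,np.array([[x,y,z]])/1e3)[0]
def st(): 
    s=readout.read_state();p=s["position"];d=rel(B,[p[0],p[1],s["ee_rot"][2]])
    print("t",round(s["time"],2),"bay mm",np.round([*d[:2],p[2]*1e3],1),"rpy",np.round(s["ee_rot"],3),"F",np.round(s["ft_force"],1),"gap",round(s["finger_gap"],3))
E
python3 - <<'E'
from h import *
for k in(("top",),("side",),("top","side")):
    q,f=sleeve([.498,-.0735,.12],k);print(q,f,rel(B,q))
p=np.array([.175,.626,.231]);r=[-np.pi,0,2.87]
A=[.42,.40,.2];r1=[-np.pi,0,2.87-.95];print(tool(p,r,A,r1))
A2=[.50,.12,.16];r2=[-np.pi,0,2.87-1.9];print(tool(A,r1,A2,r2))
A3=bayw(-180,-8,60);print(A3,tool(A2,r2,A3,[-np.pi,0,.243]))
E
```

```text
[ 0.49849119 -0.07435409  0.12829011] 0.11677843256790621 (np.float64(-129.71031272694566), np.float64(-9.935673541142497), np.float64(-0.11470989263916853))
[ 0.49619981 -0.07337956  0.18712259] 0.06580086580086575 (np.float64(-131.6998872666178), np.float64(-8.43842921703943), np.float64(-0.055877406450134726))
[ 0.49656368 -0.0734665   0.16444961] 0.19253339769586197 (np.float64(-131.3676230046162), np.float64(-8.61037410378777), np.float64(-0.07855038836597503))
(array([-0.2966, -0.152 ,  0.031 ]), array([ 0. ,  0. , 54.4]))
(array([-0.2905, -0.0206,  0.04  ]), array([ 0. ,  0. , 54.4]))
[ 0.44921324 -0.08457577  0.06      ] (array([-0.1975,  0.0738,  0.1   ]), array([-0. ,  0. , 41.7]))
```

>>> drive_tool --series '[[[195,-0.037,-0.019,0.004,0,0,6.8],[195,-0.074,-0.038,0.008,0,0,13.6],[195,-0.111,-0.057,0.012,0,0,20.4],[195,-0.148,-0.076,0.016,0,0,27.2],[195,-0.185,-0.095,0.02,0,0,34],[195,-0.222,-0.114,0.024,0,0,40.8],[195,-0.259,-0.133,0.028,0,0,47.6],[195,-0.2966,-0.152,0.031,0,0,54.4]]]'

```text
time: 1.07
position: [0.4195, 0.3994, 0.2004]
ee_rot: [3.141, -0.0, 1.915]
ft_force: [1.3, 1.0, -0.4]
finger_gap: 0.239
```

>>> drive_tool --series '[[[195,-0.036,-0.0026,0.005,0,0,6.8],[195,-0.072,-0.005,0.01,0,0,13.6],[195,-0.109,-0.008,0.015,0,0,20.4],[195,-0.145,-0.01,0.02,0,0,27.2],[195,-0.182,-0.013,0.025,0,0,34],[195,-0.218,-0.0155,0.03,0,0,40.8],[195,-0.254,-0.018,0.035,0,0,47.6],[195,-0.2905,-0.0206,0.04,0,0,54.4]]]'

```text
time: 1.73
position: [0.4987, 0.1194, 0.1605]
ee_rot: [3.142, -0.001, 0.965]
ft_force: [0.8, 1.4, -0.8]
finger_gap: 0.232
```

Run:
```python
from h import *
st();s=readout.read_state();print(s["position"],s["joints"],tool(s["position"],s["ee_rot"],bayw(-182,-8,60),[-np.pi,0,.243]))
```

```text
t 1.73 bay mm [-82.9 178.1 160.5] rpy [ 3.142e+00 -1.000e-03  9.650e-01] F [ 0.8  1.4 -0.8] gap 0.232
[0.49870815 0.11943419 0.16051628] [-0.8793581   0.106027    0.59974615  1.91277054 -0.06635463  1.14127573
 -0.86020368] (array([-0.1975,  0.0741,  0.1003]), array([-0. , -0.1, 41.4]))
```

>>> drive_tool --series '[[[195,-0.033,0.012,0.014,0,0,6.9],[195,-0.066,0.025,0.028,0,0,13.8],[195,-0.099,0.037,0.042,0,0,20.7],[195,-0.132,0.049,0.056,0,0,27.6],[195,-0.165,0.062,0.07,0,0,34.5],[195,-0.1975,0.074,0.085,0,0,41.5],[195,-0.1975,0.074,0.1,0,0,41.5],[195,-0.1975,0.074,0.1,0,0,41.5]]]'

```text
time: 2.4
position: [0.4461, -0.0854, 0.0586]
ee_rot: [-3.141, 0.003, 0.243]
ft_force: [-1.1, 0.4, 0.1]
finger_gap: 0.239
```

```bash
python3 -c "
from h import *
st()"
```

```text
t 2.4 bay mm [-183.3   -8.    58.6] rpy [-3.141e+00  3.000e-03  2.430e-01] F [-1.1  0.4  0.1] gap 0.239
```

>>> drive_tool --series '[[[195,0,0,0.015,0,0,0],[195,0,0,0.03,0,0,0],[195,0,0,0.042,0,0,0],[195,0,0,0.048,0,0,0],[195,0,0,0.052,0,0,0],[195,0,0,0.055,0,0,0],[195,0,0,0.055,0,0,0],[195,0,0,0.055,0,0,0]]]'

```text
time: 3.07
position: [0.4485, -0.0836, 0.0059]
ee_rot: [3.142, -0.001, 0.247]
ft_force: [-0.2, -1.1, 0.4]
finger_gap: 0.24
```

```bash
python3 -c "
from h import *
st()
for n in ('top','side'): cv2.imwrite(f'pics/a_{n}.png',vision.grab_frame(n)[:,:,::-1])
a=cv2.imread('pics/a_top.png')[180:340,220:400];b=cv2.imread('pics/a_side.png')[170:330,140:320]
cv2.imwrite('pics/a.png',cv2.resize(np.hstack([a,b]),None,fx=2.2,fy=2.2,interpolation=2))
"
```

```text
t 3.07 bay mm [-180.5   -6.9    5.9] rpy [ 3.142e+00 -1.000e-03  2.470e-01] F [-0.2 -1.1  0.4] gap 0.24
```

View pics/a.png

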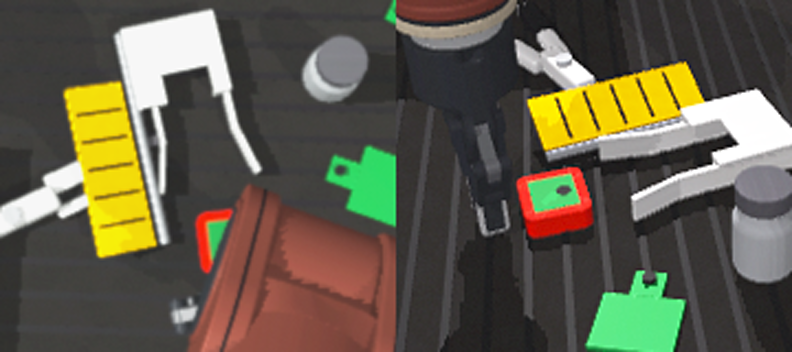

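>>> drive_tool --series '[[[195,0.008,0,0,0,0,0],[195,0.014,0,0,0,0,0],[195,0.02,0,0,0,0,0],[195,0.027,-0.001,0,0,0,0],[195,0.035,-0.002,0,0,0,0],[195,0.043,-0.003,0,0,0,0],[195,0.051,-0.004,0,0,0,0],[195,0.058,-0.0045,0,0,0,0]]]'

```text
time: 3.83
position: [0.5041, -0.0647, 0.0053]
ee_rot: [3.141, 0.0, 0.247]
ft_force: [-1.3, -0.3, 0.9]
finger_gap: 0.234
```

```bash
python3 -c "
from h import *
st()
q,f=sleeve([.526,-.065,.2],('side',));print(np.round(rel(B,q),2),f)
"
```

```text
t 3.83 bay mm [-121.9   -2.     5.3] rpy [3.141 0.    0.247] F [-1.3 -0.3  0.9] gap 0.234
[-1.0076e+02 -7.4800e+00 -4.0000e-02] 1.0
```

```bash
python3 - <<'E'
s=open('h.py').read()
s=s.replace('def mask(img,k):','def mask(img,k,at=None):').replace('else: m=((H<9)|(H>171))&(s>120)&(v>50)','else: m=((H<9)|(H>171))&(s>190)&(v>60)')
s=s.replace("i=max(ok,","if at is not None: ok=[i for i in ok if np.hypot(*(ce[i]-S*at))<25*S] or ok\n    i=max(ok,")
s=s.replace('mask(vision.grab_frame(n),"r") for','mask(vision.grab_frame(n),"r",proj(n,[[q0[0],q0[1],.012]])[0]) for')
open('h.py','w').write(s)
E
python3 -c "
from h import *
q,f=sleeve([*bayw(-85,-5,0)[:2],.22],('side',));print(np.round(rel(B,q),2),f)
"
```

```text
[-82.97  -0.85  -0.13] 0.16533293069605914
```

>>> drive_tool --series '[[[195,0.006,0,0,0,0,0],[195,0.013,0,0,0,0,0],[195,0.021,0,0,0,0,0],[195,0.029,0,0,0,0,0],[195,0.037,0,0,0,0,0],[195,0.044,0,0,0,0,0],[195,0.049,0,0,0,0,0],[195,0.052,0,0,0,0,0]]]'

```text
time: 4.6
position: [0.5544, -0.0524, 0.0054]
ee_rot: [3.141, -0.0, 0.247]
ft_force: [-1.4, -0.2, 1.2]
finger_gap: 0.234
```

```bash
python3 -c "
from h import *
st()
for n in ('top','side'): cv2.imwrite(f'pics/b_{n}.png',vision.grab_frame(n)[:,:,::-1])
a=cv2.imread('pics/b_top.png')[170:330,220:400];b=cv2.imread('pics/b_side.png')[170:330,160:340]
cv2.imwrite('pics/b.png',cv2.resize(np.hstack([a,b]),None,fx=2.2,fy=2.2,interpolation=2))
"
```

```text
t 4.6 bay mm [-70.1  -2.1   5.4] rpy [ 3.141 -0.     0.247] F [-1.4 -0.2  1.2] gap 0.234
```

View pics/b.png

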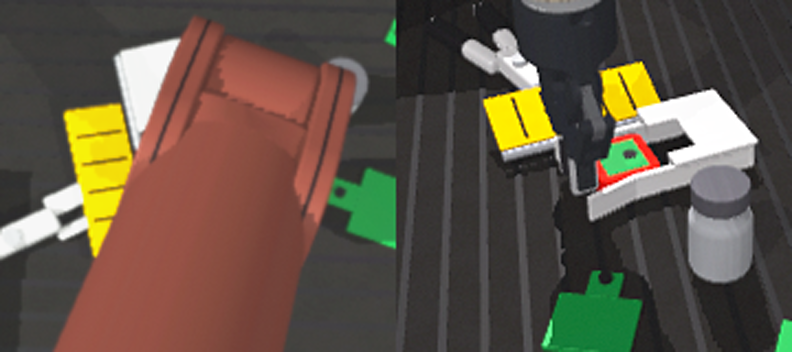

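>>> drive_tool --series '[[[195,-0.008,0,0,0,0,0],[195,-0.015,0,-0.004,0,0,0],[195,-0.015,0,-0.03,0,0,0],[150,-0.015,0,-0.055,0,0,0],[30,-0.015,-0.02,-0.055,0,0,0],[30,-0.015,-0.045,-0.055,0,0,0],[30,-0.015,-0.05,-0.055,0,0,0],[30,-0.015,-0.05,-0.055,0,0,0]]]'

```text
time: 5.37
position: [0.5258, -0.0059, 0.0606]
ee_rot: [-3.14, 0.0, 0.249]
ft_force: [0.0, -0.6, -0.0]
finger_gap: 0.882
```

```bash
python3 -c "
from h import *
st()
I={n:vision.grab_frame(n) for n in ('top','side')}
for n in I:cv2.imwrite(f'pics/c_{n}.png',I[n][:,:,::-1])
q0=[*bayw(-33,-2,0)[:2],.24]
q,f=fit(sleevepts(),{'side':mask(I['side'],'r',proj('side',[[q0[0],q0[1],.012]])[0])},q0);print(np.round(rel(B,q),2),f)
b=cv2.imread('pics/c_side.png')[130:330,160:340]
cv2.imwrite('pics/c.png',cv2.resize(b,None,fx=3,fy=3,interpolation=2))
"
```

```text
t 5.37 bay mm [-86.8  49.9  60.6] rpy [-3.14   0.     0.249] F [ 0.  -0.6 -0. ] gap 0.882
[-34.14   9.29  -0.  ] 0.28487322395792447
```

View pics/c.png

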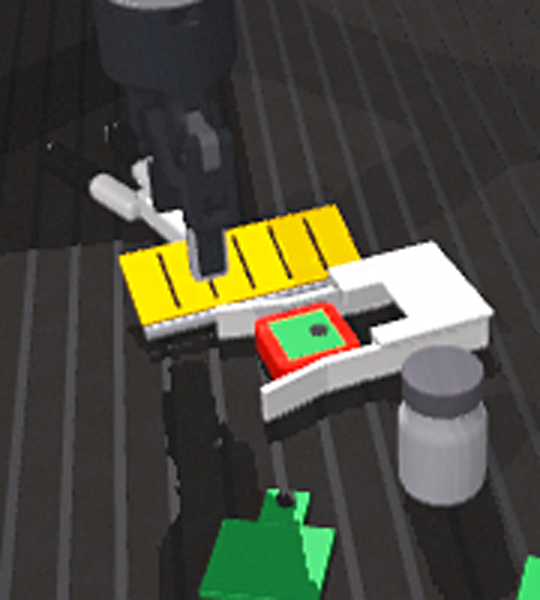

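```bash
python3 -c "
from h import *
for x,y,z in ((-87,5,72),(-87,5,61),(-87,95,72),(-60,-28,18),(-60,28,18),(-8,-28,18),(-8,28,18)): print((x,y,z),np.round(3*(proj('side',bayw(x,y,z))[0]-[160,130])))
"
```

```text
(-87, 5, 72) [213. 276.]
(-87, 5, 61) [214. 291.]
(-87, 95, 72) [169. 202.]
(-60, -28, 18) [281. 370.]
(-60, 28, 18) [251. 318.]
(-8, -28, 18) [364. 348.]
(-8, 28, 18) [329. 298.]
```

>>> drive_tool --series '[[[30,0,0,0.012,0,0,0],[30,0,0,0.026,0,0,0],[30,0,0,0.036,0,0,0],[30,0,0,0.043,0,0,0],[30,0,0,0.049,0,0,0],[30,0,0,0.054,0,0,0],[30,0,0,0.057,0,0,0],[30,0,0,0.058,0,0,0]]]'

```text
time: 6.13
position: [0.5267, -0.0079, 0.0029]
ee_rot: [-3.141, 0.001, 0.246]
ft_force: [-10.2, 0.5, 25.5]
finger_gap: 0.879
```

```bash
python3 -c "
from h import *
st()
I=vision.grab_frame('side');cv2.imwrite('pics/d.png',cv2.resize(I[130:330,160:340,::-1],None,fx=3,fy=3,interpolation=2))
"
```

```text
t 6.13 bay mm [-86.3  47.8   2.9] rpy [-3.141e+00  1.000e-03  2.460e-01] F [-10.2   0.5  25.5] gap 0.879
```

View pics/d.png

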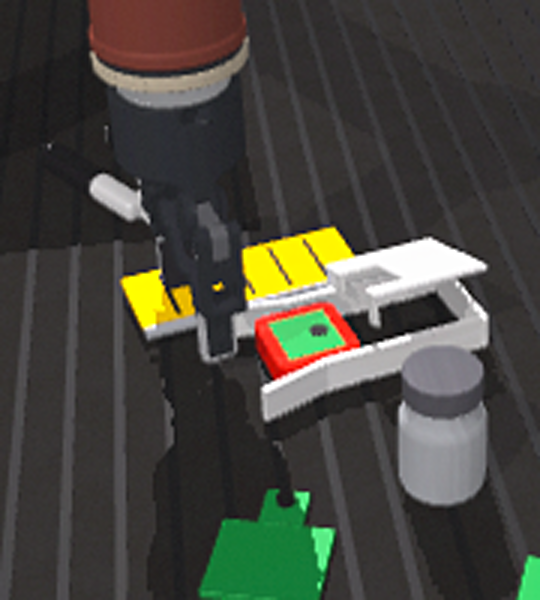

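>>> drive_tool --series '[[[30,0,0,-0.0015,0,0,0],[30,0.004,0,-0.0015,0,0,0],[30,0.009,0,-0.0015,0,0,0],[30,0.014,0,-0.0015,0,0,0],[30,0.02,0,-0.0015,0,0,0],[30,0.027,0,-0.0015,0,0,0],[30,0.034,0,-0.0015,0,0,0],[30,0.041,0,-0.0015,0,0,0]]]'

```text
time: 6.85
position: [0.5673, 0.0025, 0.0038]
ee_rot: [3.142, 0.0, 0.247]
ft_force: [-4.2, -0.1, 4.7]
finger_gap: 0.88
```

```bash
python3 -c "
from h import *
st()
I=vision.grab_frame('side');cv2.imwrite('pics/e.png',cv2.resize(I[130:330,160:340,::-1],None,fx=3,fy=3,interpolation=2))
"
```

```text
t 6.85 bay mm [-44.4  48.1   3.8] rpy [3.142 0.    0.247] F [-4.2 -0.1  4.7] gap 0.88
```

View pics/e.png

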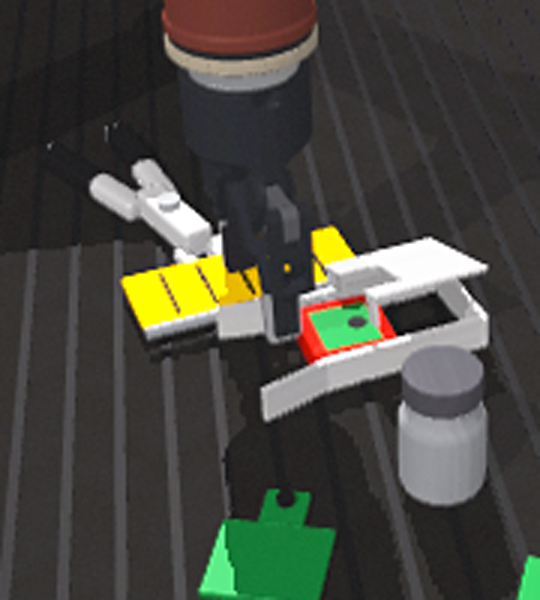

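>>> drive_tool --series '[[[30,0.006,0,0,0,0,0],[30,0.012,0,0,0,0,0],[30,0.018,0,0,0,0,0],[30,0.024,0,0,0,0,0],[30,0.03,0,0,0,0,0],[30,0.035,0,0,0,0,0],[30,0.04,0,0,0,0,0],[30,0.042,0,0,0,0,0]]]'

```text
time: 7.57
position: [0.6082, 0.0128, 0.0039]
ee_rot: [3.141, -0.0, 0.247]
ft_force: [-3.4, -0.8, 4.3]
finger_gap: 0.885
```

>>> drive_tool --series '[[[30,0.001,0,0,0,0,0],[30,0.002,0,0,0,0,0],[30,0.003,0,0,0,0,0],[30,0.003,0,0,0,0,0],[30,0.003,0,0,0,0,0],[30,0.003,0,0,0,0,0],[30,0.003,0,0,0,0,0],[30,0.003,0,0,0,0,0]]]'

```text
time: 8.23
position: [0.6103, 0.0132, 0.004]
ee_rot: [3.142, -0.0, 0.247]
ft_force: [-2.5, -1.3, 3.3]
finger_gap: 0.877
```

```bash
python3 -c "
from h import *
st()
I=vision.grab_frame('side');cv2.imwrite('pics/f.png',cv2.resize(I[130:330,160:340,::-1],None,fx=3,fy=3,interpolation=2))
"
```

```text
t 8.23 bay mm [-0.1 48.2  4. ] rpy [ 3.142 -0.     0.247] F [-2.5 -1.3  3.3] gap 0.877
```

View pics/f.png

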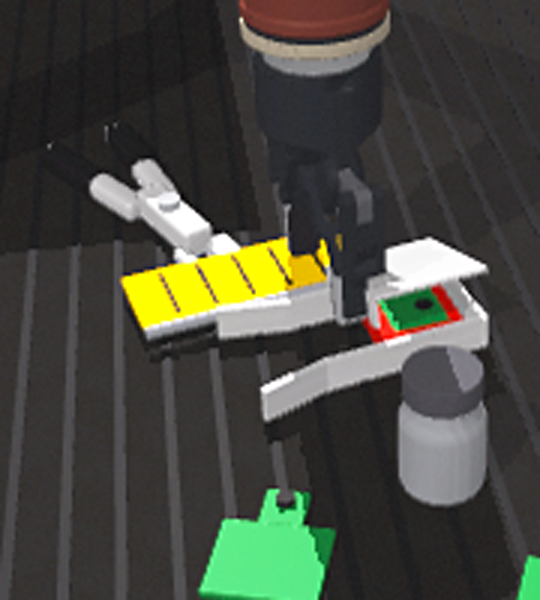

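>>> drive_tool --series '[[[30,0.001,0,0,0,0,0],[30,0.002,0,0,0,0,0],[30,0.003,0,0,0,0,0],[30,0.004,0,0,0,0,0],[30,0.004,0,0,0,0,0],[30,0.004,0,0,0,0,0],[30,0.004,0,0,0,0,0],[30,0.004,0,0,0,0,0]]]'

```text
time: 8.95
position: [0.6144, 0.0143, 0.004]
ee_rot: [3.142, -0.0, 0.247]
ft_force: [-1.5, -0.8, 2.8]
finger_gap: 0.883
```

>>> drive_tool --series '[[[30,0.001,0,0,0,0,0],[30,0.002,0,0,0,0,0],[30,0.002,0,0,0,0,0],[30,0.002,0,0,0,0,0],[30,0.002,0,0,0,0,0],[30,0.002,0,0,0,0,0],[30,0.002,0,0,0,0,0],[30,0.002,0,0,0,0,0]]]'

```text
time: 9.62
position: [0.615, 0.0144, 0.0037]
ee_rot: [-3.141, 0.002, 0.246]
ft_force: [-7.7, -0.9, 5.7]
finger_gap: 0.881
```

```bash
python3 -c "
from h import *
st()
I=vision.grab_frame('side');cv2.imwrite('pics/g.png',cv2.resize(I[200:260,270:340,::-1],None,fx=8,fy=8,interpolation=2))
"
```

```text
t 9.62 bay mm [ 4.7 48.1  3.7] rpy [-3.141e+00  2.000e-03  2.460e-01] F [-7.7 -0.9  5.7] gap 0.881
```

View pics/g.png

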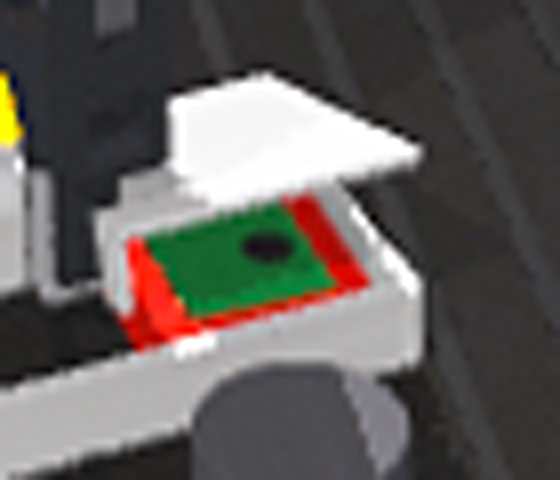

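The push force rose to about 8 N, so the sleeve is against the back wall. Next I back the fingers out level and lift to release the flap.

>>> drive_tool --series '[[[30,-0.004,0,0,0,0,0],[30,-0.011,0,0,0,0,0],[30,-0.02,0,0,0,0,0],[30,-0.03,0,0,0,0,0],[30,-0.04,0,0,0,0,0],[30,-0.05,0,0,0,0,0],[30,-0.055,0,0,0,0,0],[30,-0.055,0,0,0,0,0]]]'

```text
time: 10.33
position: [0.5609, 0.0009, 0.0038]
ee_rot: [-3.141, 0.002, 0.246]
ft_force: [-1.6, -2.2, 3.3]
finger_gap: 0.879
```

>>> drive_tool --series '[[[30,0,0,-0.004,0,0,0],[30,0,0,-0.009,0,0,0],[30,0,0,-0.015,0,0,0],[30,0,0,-0.022,0,0,0],[30,0,0,-0.03,0,0,0],[30,0,0,-0.05,0,0,0],[30,0,0,-0.08,0,0,0],[30,0,0,-0.1,0,0,0]]]'

```text
time: 11.0
position: [0.5633, 0.0013, 0.1064]
ee_rot: [3.141, -0.001, 0.246]
ft_force: [0.6, -0.2, 0.8]
finger_gap: 0.882
```

>>> drive_tool --series '[[[30,-0.01,-0.03,-0.01,0,0,0],[30,-0.02,-0.06,-0.02,0,0,0],[30,-0.03,-0.09,-0.03,0,0,0],[30,-0.04,-0.12,-0.04,0,0,0],[30,-0.05,-0.15,-0.05,0,0,0],[30,-0.05,-0.18,-0.05,0,0,0],[30,-0.05,-0.21,-0.05,0,0,0],[30,-0.05,-0.21,-0.05,0,0,0]]]'

```text
time: 11.67
position: [0.461, 0.1993, 0.1547]
ee_rot: [-3.139, -0.001, 0.254]
ft_force: [-0.8, 0.3, -0.9]
finger_gap: 0.882
```

```bash
python3 -c "
from h import *
st()
I={n:vision.grab_frame(n)[:,:,::-1] for n in('top','side')}
a=I['top'][170:330,225:405];b=I['side'][170:330,180:360]
cv2.imwrite('pics/h.png',cv2.resize(np.hstack([a,b]),None,fx=2.2,fy=2.2,interpolation=2))
o=cv2.imread('pics/top0.png').astype(int);d=np.abs(o-I['top']).max(2)>60
print('top changed px in cover/tags/canister',d[180:230,270:330].sum(),d[170:290,350:450].sum())
o=cv2.imread('pics/side0.png').astype(int);d=np.abs(o-I['side']).max(2)>60
print('side wing/bay, tags',d[195:270,235:330].sum(),d[285:360,220:390].sum())
M={'side':mask(I['side'][:,:,::-1],'y')};print('wing fit side shut/0.05/0.1',[round(fit(wing(a),M,B)[1],3) for a in(0,.05,.1)])
"
```

```text
t 11.67 bay mm [-100.3  264.7  154.7] rpy [-3.139e+00 -1.000e-03  2.540e-01] F [-0.8  0.3 -0.9] gap 0.882
top changed px in cover/tags/canister 159 0
side wing/bay, tags 106 0
wing fit side shut/0.05/0.1 [np.float64(0.047), np.float64(0.073), np.float64(0.105)]
```

View pics/h.png

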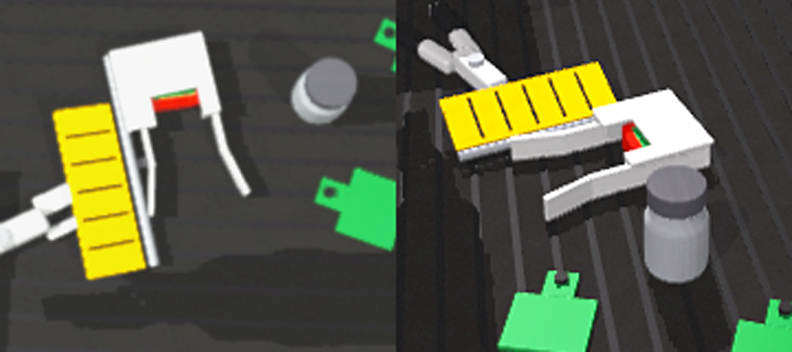

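The flap is fully shut with the wing in its starting pose. The sleeve's rear edge shows inside the notch, past the lips, and the bystanders look unmoved. I'm handing it in.

```bash
python3 -c "
from station import workorder
print(workorder.sign_off())"
```

```text
the job is handed in; nothing more can be done
None
```

The red sleeve is stowed in the flap compartment with the flap shut behind it, and I handed the job in at about 11.8 s of the 64 s allowed.

**What I did:** I slid the sleeve to the mouth with the nearly closed fingertips. I then opened the gripper and pressed the yellow wing down with the left fingertip, while the right one pushed the sleeve in. The wing hold took about 3–6 N while pushing, and the push force rose to about 8 N when the sleeve met the back wall. I backed the fingers out level, then lifted so the flap closed.

**Last checks:**
- **Flap:** the side picture fits the wing's shut pose best (misfit 0.047, against 0.073 at 0.05 rad open).
- **Sleeve:** its rear edge shows inside the notch, past the lips.
- **Bystanders:** the canister and tags showed no changed pixels, the canister checked from the top view only. The applicator looked unmoved in the parts the pictures show; I did not measure it.
- **Robot:** the fingers are clear, with no contact force.

**What disagreed or failed:**
- The wing was briefly pressed against its stop at about 25 N, so I raised the fingers 1.5 mm before pushing.
- The sleeve pose fits were unreliable once the gripper or guides hid part of it, so I relied on the pictures and forces for the final push.
- The close-up before release suggested the sleeve may sit slightly askew, with a small gap at the back right.

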